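# Press the drilling-jig cover onto its locating pin

### The job

Pick up the aluminium cover by its wooden grip bar, rest it for a moment level astride the high end of the jig's steel rail, clear of the pin, then slide it along the rail without lifting it off until the hole in its underside drops over the locating pin. Press it down against the sprung wooden knife-handle scale until it is fully home, and finish while still holding it pressed down with the gripper, because the spring lifts it again if you let go. Leave the hammer, the stone and the bottle alone.

Things in the scene. Friction and masses are not known exactly. Their poses are not given: they have to be found in the camera images.
- cover: Loose jig cover, 0.34 kg: aluminium inverted channel 90 mm long (x), 64 wide (y): plate 20 mm thick with two side skirts hanging 14 mm below its underside, 47 mm apart inside, ends open. Wooden grip bar in the middle of the top: 52 long (x), 16 thick (y), 32 tall. Origin: centre, at the skirts' lower edges, on the bench at first; z up; plate top at z 34 mm, bar top 66. Either way round fits.
- jig: Drilling jig, fixed: green base 260 x 110 x 12 mm; along its x a steel rail 42 mm wide, 200 long. High end x = -100..0 mm: flat top 70 mm above the bench; low end x = 0..100: two side ledges 58 mm up, the cover's hard stop. Cover origin when resting on the high end: jig z 56 mm; fully home: x 47, y 0, z 44. Origin: on the bench, centre of the base, under the step; x points to the low end, z up.
- pin_tip (a point): Top of the steel locating pin in the rail's low end, at jig x 47 mm, y 0, 69 mm above the bench: 12 mm in diameter, tapered to 7 over its last 3 mm. It is 1 mm lower than the high end, so the cover slides over it level. The cover has 2.6 mm play each side of the rail; over the pin its tail clears the step by 2 mm.
- scale_bed (a joint): Sprung travel (m) of the wooden handle scale, 92 x 25 x 10 mm, lying in the low end with the pin through it. 0 = up, top 64 mm above the bench (a cover dropped on the pin rests on it, its origin at jig z 50 mm); grows as pressed down; 0.006 = level with the ledges, cover home. The spring pushes up 6 N at 0, 12 N at 0.006.
- hammer: A hammer lying on the bench beyond the jig, 260 mm long along its x; a bystander, to be left alone. Origin: underside, about the middle.
- stone: A grey sharpening stone, 160 (x) x 60 x 25 mm, lying to the robot's right; a bystander, to be left alone. Origin: centre of its underside.
- bottle: A pale, clear plastic bottle with a white cap, 64 mm in diameter and 180 mm tall, standing to the robot's left; a bystander, to be left alone. Origin: centre of its underside.
- hole (a point): Centre of the mouth of the blind hole in the cover's underside, unseen from above: cover x = y = 0, z = 14 mm (level of the plate's underside). 15 mm in diameter, 14 mm deep, mouth chamfered 2 mm.
There are look-alikes about, which are no part of the job. Several things look just like the cover: the one meant starts nearest to the robot's base.

How it is judged:
On the way, in this order (a step that is already met when the one before it is completed fails the run):
1. the cover rests level astride the high end of the rail, clear of the pin (x of cover in the frame of jig between -0.08 and -0.004 m and z of cover in the frame of jig between 0.053 and 0.0585 m and contact force between cover and jig above 0.5 N and y of cover in the frame of jig between -0.004 and 0.004 m and angle between the x axis of cover and the x axis of jig, either way round below 0.12 rad and angle between cover's own z axis and vertical below 0.08 rad), for 0.2 s.
2. the cover slides along the rail towards the pin, not lifted off (x of cover in the frame of jig between 0.015 and 0.044 m and z of cover in the frame of jig between 0.051 and 0.06 m and y of cover in the frame of jig between -0.004 and 0.004 m and angle between the x axis of cover and the x axis of jig, either way round below 0.12 rad and angle between cover's own z axis and vertical below 0.08 rad), for 0.05 s.
3. the cover has dropped over the pin (z of cover in the frame of jig below 0.0525 m and horizontal distance between cover and pin_tip below 0.004 m and y of cover in the frame of jig between -0.004 and 0.004 m and angle between the x axis of cover and the x axis of jig, either way round below 0.12 rad and angle between cover's own z axis and vertical below 0.08 rad), for 0.05 s.
At the end, for the whole second after the job is handed in: The cover is on the pin (its middle within 3 mm of the pin's axis), level within 0.05 rad, along the rail, down to within 2 mm of its hard stop with the sprung scale pushed down more than 4 mm, at rest, and the fingers are still on it with more than 3 N (horizontal distance between cover and pin_tip below 0.003 m and z of cover in the frame of jig between 0.041 and 0.046 m and value of joint scale_bed above 0.004 m and angle between cover's own z axis and vertical below 0.05 rad and angle between the x axis of cover and the x axis of jig, either way round below 0.1 rad and contact force between the fingers and cover above 3 N and linear speed of cover below 0.02 m/s); the arm keeps its last pose, push and grip.
It fails at once if the hammer is disturbed (moved more than 30 mm) (distance of hammer from where it was at the start of the episode above 0.03 m).
It fails at once if the stone is disturbed (moved more than 30 mm) (distance of stone from where it was at the start of the episode above 0.03 m).
It fails at once if the bottle is disturbed (moved more than 30 mm) (distance of bottle from where it was at the start of the episode above 0.03 m).
It also fails if it takes over 51 s, if anything falls off the work surface, if the arm or the gripper's body presses on something with over 40 N, if the wrist force passes 120 N, or if a joint passes its speed limit or range.

### The arm

A 6-joint arm with a two-finger parallel gripper is mounted at the origin on the work surface. World frame = base frame: x ahead of the robot, y to its left, z up, the work surface at z = 0. Lengths are in m, angles in rad, forces in N, time in s.
With the tool pointing down it reaches from about 0.35 to 0.85 m from the base axis. Payload 8.1 kg.
Tool frame: the origin (TCP) lies at the very end of the fingers, on their centre line; the grasp point (between the pads) lies 19 mm behind it; z points along the fingers, y is the line along which they close (so a half turn about z gives the same grasp; the last joint's range is limited). The gripper opens to 85 mm and grips with 20 to 120 N. Pads are 22 mm wide; open, the fingers measure 114 mm over their backs; the gripper's body (76 mm by 85 mm) begins 54 mm behind the grasp point. The pads swing forward as they close: fully open they stand 13 mm farther back than shut.
Start: joints at [-1.285, 0.13, 1.488, -0, 1.523, -0.085], TCP at [0.217, -0.559, 0.231] pointing down, gripper open.
Joint ranges: [-2.96, 2.96], [-0.89, 2.26], [0.02, 2.5], [-1.34, 4.48], [0, 2.73], [-2.66, 2.66]. Speed limits (rad/s): [2.39, 2.39, 2.79, 3.14, 3.14, 3.14].

### API

Orientations are given as a unit quaternion [w, x, y, z].
In Python, from plant import manip gives the robot as it stands.
- The arm moves only by the tool apply_moves, never from a script. Its argument "commands" is a list that holds one entry, the list of rows, each a list of 4 numbers: the shift along the world's x, y, z in units of 40 mm (1.0 is 40 mm), then the turn about the world's z in units of 6 degrees (1.0 is 6 degrees). A call has 1 to 10 rows; each row is the pose to reach, as a shift and turn from the pose commanded when the call began; what a row does not reach only later rows make up. A row lasts 1/12 s, in which the tool goes at most 41.7 mm and 7.16 degrees, less where a joint would pass 70% of its speed; a pose out of reach is approached as far as the arm can. A call with a gripper value outside its range is refused whole. "claw" is the gripper command: -1 is shut, 1 is fully open, values between are in proportion, set as the call begins (left out, the last holds). The fingers move at their own pace and stop on an object; "squeeze" is the grip in N (left out, the last holds). Time passes only in rows, so rows that repeat a pose let the fingers close. It gives the time, the measured TCP pose, the force, the opening and the grip force at its end, in the units of the state.
- manip.observe(): the state, without advancing time (a new reading comes with each control period).
- manip.snapshot(name): name is "side" or "top"; returns a dict with "frame" (420x560x3 uint8, red, green, blue), "mtx" (3x3 intrinsics, pixels), "T" (4x4, takes a point from camera to world coordinates). Camera axes: x right, y down, z forward; pixel columns grow to the right and rows downward; lengths in m; the calibration is good to about 2 mm. A picture is of the moment at which its call begins. There is no depth.
- manip.close_job(): hands the job in; it is judged then, once.
Trained networks look in the newest picture that a camera, given by its name, has taken for a name from the list of things; names that differ only in an ending like _2 or _b are one class to them, and where a whole thing is asked for, a point or a joint stands for the part that bears it (a point fixed in the world has none). Each returns a list of dicts, best first, with "conf" (0 to 1); they miss things now and then, are a little off and sometimes report something else, mostly with a low value. They report only what shows in the picture. A call takes as long as a camera call. They do not tell look-alikes from the thing itself.
- manip.find_in(camera, thing): "extent" ([left, top, right, bottom] in pixels, round what is visible of it).
The state is a dict: "time_s": time; "joint_pos": joint angles; "qvel": joint speeds; "joint_torque": joint torques, N m; "eef_pos": TCP position; "orientation": TCP orientation; "force": force on the tool from outside, world axes, zero at the start; "moment": the same for the moment, N m; "gripper_width": finger opening in m; "grasp_force": force on a finger pad.
Only numpy, scipy, OpenCV 4.12 (cv2) and the standard library are available. Lean on these libraries where they do the work, as an engineer would, in place of code of your own. Each camera call takes 0.05 s, during which the arm holds its last target. There are 200 camera calls.

## Working session

There is one attempt and no reset: what is moved stays moved. The work goes in short steps, Python scripts to look and compute and a tool call to move; the robot and the scene stay as the last step left them, time stands still between calls to the robot, and variables do not carry over. Pictures are saved under pics/ and viewed, at most 10 in all, crops included, and the job is handed in when it is done.

Besides the shell and the picture viewer there is one more tool, called after "Emit:" by a JSON object that holds its "op" and its "data". apply_moves: Moves the arm, as the interface text tells. Its arguments: {"type":"object","properties":{"commands":{"type":"array"},"claw":{"type":"number"},"squeeze":{"type":"number"}},"required":["commands"]}

```bash
mkdir -p pics; cat > h.py <<'E'
import numpy as np, cv2
from plant import manip
def snap(n,name):
    s=manip.snapshot(n); cv2.imwrite(f'pics/{name}.png',s['frame'][:,:,::-1]); np.savez(f'pics/{name}.npz',mtx=s['mtx'],T=s['T'],frame=s['frame']); return s
def proj(s,P):
    P=np.atleast_2d(P); T=np.linalg.inv(s['T']); c=P@T[:3,:3].T+T[:3,3]; u=c@s['mtx'].T; return u[:,:2]/u[:,2:]
def back(s,px,z):
    px=np.atleast_2d(px).astype(float); d=np.c_[px,np.ones(len(px))]@np.linalg.inv(s['mtx']).T@s['T'][:3,:3].T
    o=s['T'][:3,3]; return o+d*((z-o[2])/d[:,2])[:,None]
E
python3 - <<'E'
from h import *
for n in('top','side'):
    s=snap(n,n+'0'); print(n,s['mtx'].round(1).tolist(),s['T'].round(3).tolist())
    for t in('cover','jig','hammer','stone','bottle'):
        for d in manip.find_in(n,t): print(t,round(d['conf'],2),np.round(d['extent']))
a=cv2.imread('pics/top0.png');b=cv2.imread('pics/side0.png')
print(manip.observe())
E
```

```text
top [[539.8, 0.0, 275.7], [0.0, 539.8, 212.0], [0.0, 0.0, 1.0]] [[-0.022, -0.985, 0.173, 0.417], [-0.999, 0.026, 0.023, -0.016], [-0.028, -0.173, -0.985, 1.395], [0.0, 0.0, 0.0, 1.0]]
cover 0.94 [148. 220. 189. 259.]
cover 0.91 [188. 176. 224. 220.]
cover 0.72 [199. 250. 237. 296.]
cover 0.72 [100. 183. 140. 220.]
jig 0.93 [315. 219. 389. 328.]
jig 0.17 [200. 251. 237. 294.]
hammer 0.67 [251. 119. 286. 217.]
stone 0.77 [445. 215. 484. 286.]
bottle 0.72 [ 76. 251. 120. 280.]
side [[382.5, 0.0, 278.8], [0.0, 382.5, 214.3], [0.0, 0.0, 1.0]] [[-0.999, -0.028, 0.036, 0.601], [-0.046, 0.646, -0.762, 0.728], [-0.002, -0.763, -0.646, 0.704], [0.0, 0.0, 0.0, 1.0]]
cover 0.9 [216. 273. 268. 320.]
cover 0.75 [197. 366. 262. 418.]
cover 0.69 [268. 309. 320. 366.]
cover 0.62 [310. 267. 356. 307.]
cover 0.55 [311. 360. 357. 420.]
jig 0.78 [282. 174. 376. 221.]
hammer 0.84 [172. 229. 273. 259.]
stone 0.58 [292. 142. 336. 155.]
bottle 0.71 [311. 364. 355. 420.]
{'time_s': 0.6, 'joint_pos': array([-1.28542362e+00,  1.30363295e-01,  1.48819720e+00, -1.44346064e-06,
        1.52301761e+00, -8.54265928e-02]), 'qvel': array([-0.00038062, -0.00035496, -0.00021341, -0.00077849, -0.00117074,
        0.00040627]), 'joint_torque': array([ 1.86617494e-04, -5.68955505e+01, -5.00596082e+01,  1.20913974e-04,
        1.45007471e-03,  6.70680418e-07]), 'eef_pos': array([ 0.21742245, -0.55922299,  0.2313157 ]), 'orientation': array([7.30637937e-06, 9.82862651e-01, 1.84339384e-01, 8.35975240e-09]), 'force': array([-0.53647136, -0.16889766, -0.41932414]), 'moment': array([ 0.03142391,  0.00891793, -0.01301972]), 'grasp_force': 0.0, 'gripper_width': 0.08488477137820435}
```

View pics/top0.png

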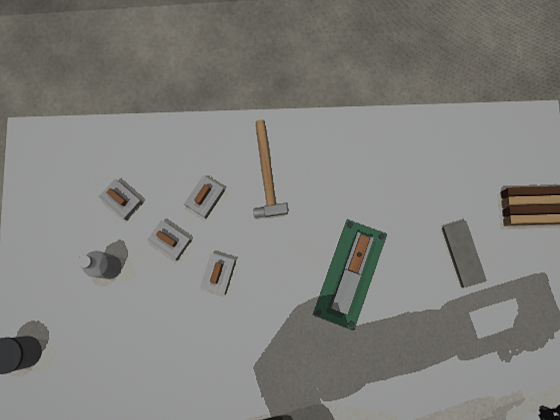

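View pics/side0.png

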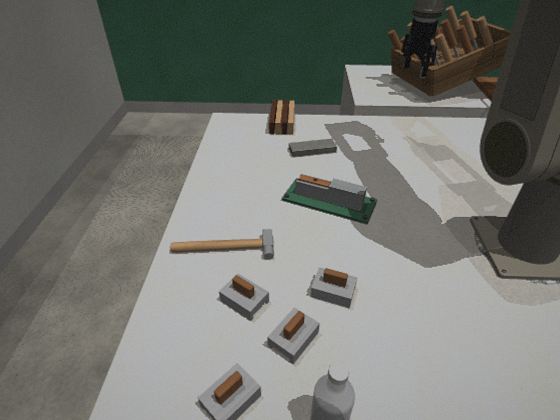

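The top view shows cover look-alikes at (122,198), (205,195), (170,240) and (219,273). The last is lowest in the picture, so it looks nearest the base. The jig is at about (350,275), with its low end, where the orange scale and pin are, pointing away from the robot. The side view agrees: the nearest cover is at (335,285) and the jig at (330,195).

```bash
cat > fit.py <<'E'
from h import *
from scipy.optimize import minimize
def load(n): return dict(np.load(f'pics/{n}.npz'))
def rect(s,mask,z):
    cs=max(cv2.findContours(mask.astype(np.uint8),cv2.RETR_EXTERNAL,cv2.CHAIN_APPROX_NONE)[0],key=cv2.contourArea)
    w=back(s,cs[:,0,:],z)[:,:2]
    c,sz,a=cv2.minAreaRect((w*1000).astype(np.float32))
    if sz[0]<sz[1]: a+=90
    px=.5/540*1390*2
    return np.array(c)/1000,np.round(sorted(sz),1)+round(px,1),a
E
python3 - <<'E'
from fit import *
s=load('top0'); f=s['frame']; hsv=cv2.cvtColor(f,cv2.COLOR_RGB2HSV).astype(int); H,S,V=hsv[...,0],hsv[...,1],hsv[...,2]
br=(H<20)&(S>100)&(V>50)
for nm,(u,v) in dict(A=(122,198),B=(205,195),C=(170,240),D=(219,273)).items():
    m=np.zeros(H.shape,bool); m[v-25:v+25,u-25:u+25]=1
    c,sz,a=rect(s,br&m,.066); print(nm,c.round(4),'r',np.linalg.norm(c).round(3),sz,round(a%180,1))
g=(H>45)&(H<95)&(S>80)
c,sz,a=rect(s,g,.012); print('jig base',c.round(4),sz,a)
m=np.zeros(H.shape,bool); m[215:335,310:395]=1
c,sz,a=rect(s,br&m,.064); print('scale',c.round(4),sz,a)
ca=cv2.resize(f[240:305,190:250],None,fx=6,fy=6,interpolation=2); cb=cv2.resize(f[212:335,305:400],None,fx=4,fy=4,interpolation=2)
h=max(ca.shape[0],cb.shape[0]); pad=lambda i:cv2.copyMakeBorder(i,0,h-i.shape[0],0,0,0)
cv2.imwrite('pics/crop1.png',np.hstack([pad(ca),pad(cb)])[:,:,::-1])
s2=load('side0'); f2=s2['frame']
cv2.imwrite('pics/crop2.png',np.hstack([cv2.resize(f2[165:225,275:385],None,fx=4,fy=4,interpolation=2),cv2.resize(f2[257:317,302:367],None,fx=4,fy=4,interpolation=2)])[:,:,::-1])
E
```

```text
A [0.7036 0.4204] r 0.82 [17.6 53.1] 47.9
B [0.7039 0.2012] r 0.732 [16.9 53.4] 147.3
C [0.593  0.2916] r 0.661 [16.3 52.2] 55.5
D [0.5042 0.1665] r 0.531 [17.3 51.8] 162.9
jig base [ 0.4969 -0.1693] [110.5 259.8] 158.1960906982422
scale [ 0.5424 -0.1872] [26.9 94.1] 158.1306610107422
```

View pics/crop1.png

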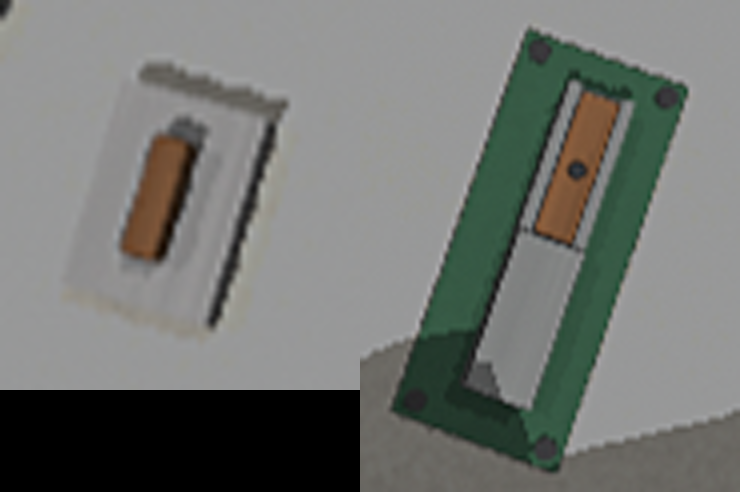

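View pics/crop2.png

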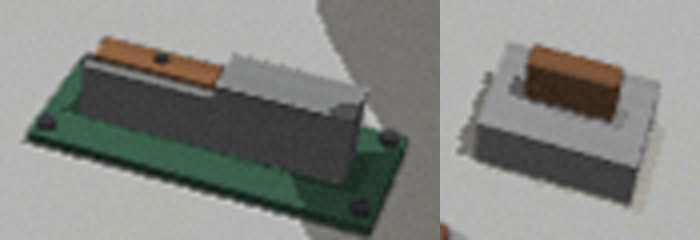

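Cover D at pixel (219,273) is nearest: r = 0.53 m, against 0.66 m for the next one. Its bar measures 52×17 mm, as described. In the crops the bar is clean, the pin is visible at about (359,254) in the top view, and the high end of the jig faces the robot. I'll cross-check with the side camera and start moving.

```bash
python3 - <<'E'
from fit import *
s=load('side0'); t=load('top0')
f=s['frame']; hsv=cv2.cvtColor(f,cv2.COLOR_RGB2HSV).astype(int); H,S,V=hsv[...,0],hsv[...,1],hsv[...,2]
# pin: dark centroid
def dark(s,box):
    u0,v0,u1,v1=box; g=s['frame'][v0:v1,u0:u1].astype(float); r=g[...,0]; w=np.clip(np.median(r)-25-r,0,None); yy,xx=np.mgrid[v0:v1,u0:u1]; return np.array([(w*xx).sum(),(w*yy).sum()])/w.sum()
pt=dark(t,(354,249,364,260)); ps=dark(s,(311,176,321,183)); print('px',pt,ps)
print('pin top',back(t,pt,.069),'side',back(s,ps,.069))
g=(H>45)&(H<95)&(S>80); m=np.zeros(H.shape,bool); m[165:230,275:385]=1
c,sz,a=rect(s,g&m,.012); print('base side',c,sz,a)
# bar top in side: bright brown
m[:]=0; m[265:292,320:352]=1
b=(H<20)&(S>100)&m; print(sorted(set(V[b].ravel()))[::8])
c,sz,a=rect(s,b&(V>100),.066); print('bar side',c,sz,a)
J=np.array([.4969,-.1693]);th=np.deg2rad(-21.8); R=np.array([[np.cos(th),-np.sin(th)],[np.sin(th),np.cos(th)]])
for p in(back(t,pt,.069),back(s,ps,.069)): print('pin in jig',(R.T@(p[0,:2]-J)).round(4))
print('cover D->',((np.array([.5042,.1665])-[.2174,-.5592])/.04).round(2))
E
```

```text
px [358.60218409 254.00104004] [314.41703638 179.65394854]
pin top [[ 0.5407988  -0.18600529  0.069     ]] side [[ 0.54136726 -0.17946543  0.069     ]]
base side [ 0.4970632 -0.1617666] [116.1 258.5] 158.20350646972656
[np.int64(48), np.int64(58), np.int64(70), np.int64(92), np.int64(108), np.int64(119), np.int64(127)]
bar side [0.50387927 0.16829689] [16.  50.3] 163.86007690429688
pin in jig [0.047  0.0008]
pin in jig [0.0451 0.0071]
cover D-> [ 7.17 18.14]
```

Emit:
{"op": "apply_moves", "data": {"commands": [[[0.3,0.95,0,0],[0.7,1.9,0,-1],[1.1,2.8,0,-2],[1.5,3.7,0,-3],[1.9,4.6,0,-4],[2.3,5.6,0,-5],[2.6,6.5,0,-6],[3.0,7.5,0,-6.4],[3.4,8.5,0,-6.4],[3.8,9.5,0,-6.4]]], "claw": 1, "squeeze": 60}}

```text
time_s: 1.43
eef_pos: [0.3681, -0.1814, 0.2317]
orientation: [0.0, 0.989, -0.15, 0.001]
force: [0.7, 0.6, -0.7]
gripper_width: 0.0851
grasp_force: 0.0
```

Emit:
{"op": "apply_moves", "data": {"commands": [[[0.37,0.95,0,0],[0.74,1.9,0,0],[1.1,2.85,0,0],[1.5,3.8,0,0],[1.85,4.75,0,0],[2.2,5.7,-0.3,0],[2.6,6.65,-0.7,0],[2.95,7.6,-1.2,0],[3.37,8.65,-2,0],[3.37,8.65,-2.3,0]]]}}

```text
time_s: 2.27
eef_pos: [0.5038, 0.1667, 0.1391]
orientation: [-0.001, 0.989, -0.148, 0.001]
force: [0.5, 0.4, -1.1]
gripper_width: 0.0853
grasp_force: 0.0
```

Emit:
{"op": "apply_moves", "data": {"commands": [[[0,0,-0.3,0],[0,0,-0.3,0],[0,0,-0.3,0]]]}}

```text
time_s: 2.52
eef_pos: [0.5019, 0.1623, 0.1268]
orientation: [0.001, 0.989, -0.149, -0.001]
force: [0.2, -0.5, 0.8]
gripper_width: 0.0854
grasp_force: 0.0
```

```bash
python3 - <<'E'
from h import *
o=manip.observe(); print(o['eef_pos'],o['orientation'])
a=snap('top','top1');b=snap('side','side1')
cv2.imwrite('pics/crop3.png',np.hstack([cv2.resize(a['frame'][225:315,180:270],None,fx=4,fy=4),cv2.resize(b['frame'][220:320,280:390],None,fx=3.6,fy=3.6)])[:,:,::-1]) if 0 else cv2.imwrite('pics/crop3.png',np.hstack([cv2.resize(a['frame'][225:315,180:270],(400,400)),cv2.resize(b['frame'][220:320,285:385],(400,400))])[:,:,::-1])
E
```

```text
[0.50192526 0.16231423 0.12684162] [ 5.17979125e-04  9.88832789e-01 -1.49025684e-01 -8.90399355e-04]
```

View pics/crop3.png

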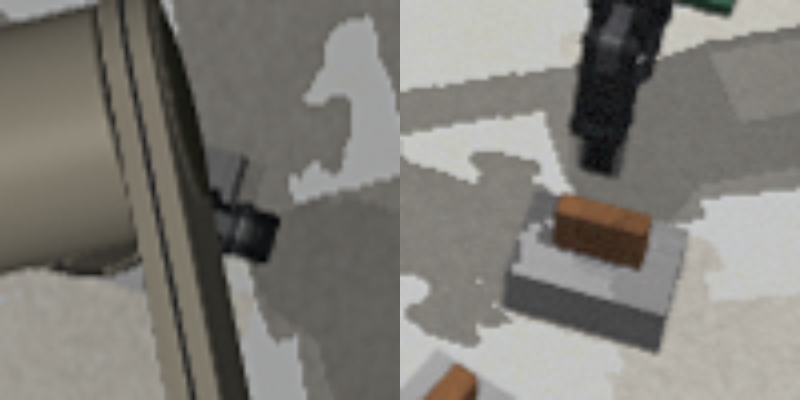

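The top view is blocked by the forearm. The side view shows the fingers above the bar, aligned along it. I'll let it settle and then correct.

Emit:
{"op": "apply_moves", "data": {"commands": [[[0,0,0,0],[0,0,0,0],[0,0,0,0],[0,0,0,0]]]}}

```text
time_s: 2.95
eef_pos: [0.5031, 0.1625, 0.1281]
orientation: [-0.0, 0.989, -0.149, 0.001]
force: [0.4, 0.5, 0.6]
gripper_width: 0.0858
grasp_force: 0.0
```

Emit:
{"op": "apply_moves", "data": {"commands": [[[0.02,0.11,0,0],[0.02,0.11,-0.5,0],[0.02,0.11,-1.0,0],[0.02,0.11,-1.5,0],[0.02,0.11,-1.5,0],[0.02,0.11,-1.5,0],[0.02,0.11,-1.5,0]]]}}

```text
time_s: 3.53
eef_pos: [0.5041, 0.1675, 0.0684]
orientation: [-0.0, 0.989, -0.149, 0.0]
force: [0.9, 0.9, -1.0]
gripper_width: 0.0856
grasp_force: 0.0
```

```bash
python3 - <<'E'
from h import *
b=snap('side','side2')
cv2.imwrite('pics/crop4.png',cv2.resize(b['frame'][220:320,270:400],(780,600),interpolation=2)[:,:,::-1])
E
```

```text
(no output)
```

View pics/crop4.png

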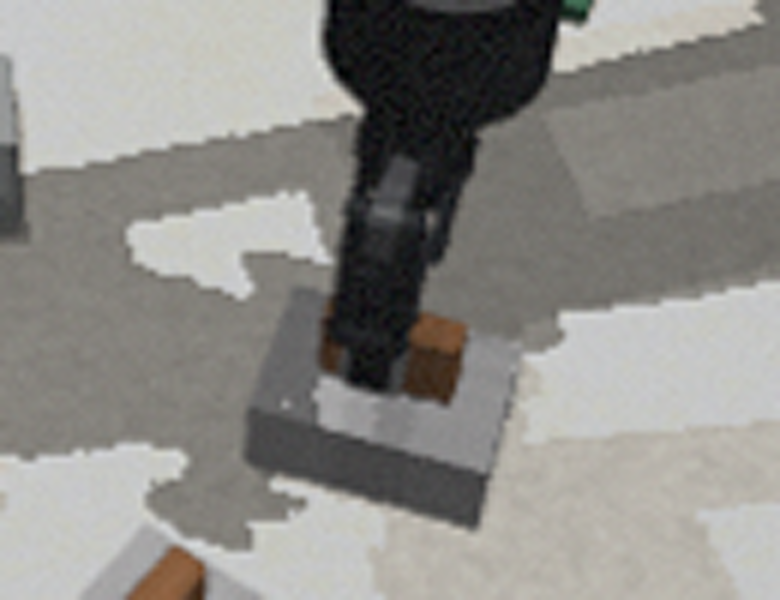

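The near finger, at (375,380) in the crop, straddles the bar near its middle. Next I'll lower and grip.

Emit:
{"op": "apply_moves", "data": {"commands": [[[0,0,-0.3,0],[0,0,-0.6,0],[0,0,-0.75,0],[0,0,-0.75,0],[0,0,-0.75,0]]]}}

```text
time_s: 4.0
eef_pos: [0.5026, 0.167, 0.0363]
orientation: [0.0, 0.989, -0.149, -0.001]
force: [-0.5, 0.1, 0.1]
gripper_width: 0.0856
grasp_force: 0.0
```

Emit:
{"op": "apply_moves", "data": {"commands": [[[0,0,0,0],[0,0,0,0],[0,0,0,0],[0,0,0,0],[0,0,0,0],[0,0,0,0],[0,0,0,0],[0,0,0,0],[0,0,0,0],[0,0,0,0]]], "claw": -1, "squeeze": 70}}

```text
time_s: 4.83
eef_pos: [0.5038, 0.1673, 0.0377]
orientation: [-0.0, 0.989, -0.149, 0.0]
force: [-0.5, 0.4, 4.0]
gripper_width: 0.0147
grasp_force: 69.1
```

Emit:
{"op": "apply_moves", "data": {"commands": [[[0,0,0.3,0],[0,0,0.8,0],[0,0,1.6,0],[0,0,2.4,0],[0,0,3,0],[-0.1,-0.8,3,0],[-0.2,-1.6,3,0],[-0.3,-2.4,3,-0.2],[-0.4,-3.2,3,-0.4],[-0.55,-4,3,-0.6]]]}}

```text
time_s: 5.67
eef_pos: [0.4806, 0.0061, 0.1574]
orientation: [0.0, 0.984, -0.18, -0.0]
force: [0.7, 0.4, -2.6]
gripper_width: 0.015
grasp_force: 68.9
```

Emit:
{"op": "apply_moves", "data": {"commands": [[[-0.1,-0.8,0,-0.18],[-0.2,-1.6,0,-0.18],[-0.35,-2.4,0,-0.18],[-0.45,-3.2,0,-0.18],[-0.55,-4,0,-0.18],[-0.55,-4,0,-0.18],[-0.55,-4,0,-0.18],[-0.55,-4,0,-0.18],[-0.55,-4,0,-0.18],[-0.55,-4,0,-0.18]]]}}

```text
time_s: 6.5
eef_pos: [0.4595, -0.1516, 0.1572]
orientation: [-0.0, 0.982, -0.189, -0.0]
force: [0.8, -0.6, -3.5]
gripper_width: 0.0146
grasp_force: 69.4
```

```bash
python3 - <<'E'
from h import *
o=manip.observe(); print(o['eef_pos'],o['orientation'],o['force'],o['gripper_width'],np.rad2deg(2*np.arctan2(o['orientation'][2],o['orientation'][1])))
a=snap('top','top3');b=snap('side','side3')
cv2.imwrite('pics/crop5.png',np.hstack([cv2.resize(a['frame'][205:340,300:400],(400,540)),cv2.resize(b['frame'][120:225,270:385],(400,365))[:540] if 0 else cv2.copyMakeBorder(cv2.resize(b['frame'][120:235,290:385],(400,484),interpolation=2),0,56,0,0,0)])[:,:,::-1])
E
```

```text
[ 0.45950426 -0.15155274  0.15718433] [-1.86928408e-04  9.82060358e-01 -1.88566624e-01 -2.15086110e-04] [ 0.84505687 -0.55988603 -3.48620943] 0.014604675864280795 -21.738292485046465
```

View pics/crop5.png

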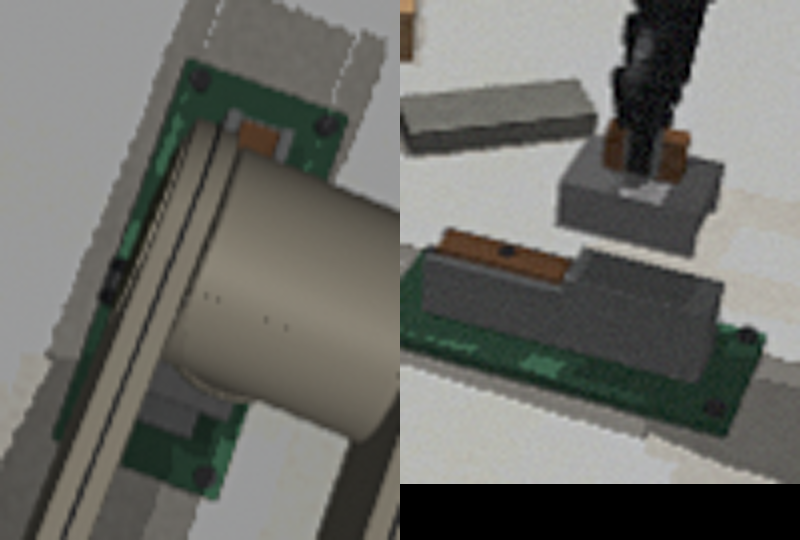

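The cover is held level above the high end: at about (640,190) in the side crop, with the rail at about (560,310) beneath it. I'll measure its position relative to the rail in the same side picture, using a wireframe fit.

```bash
cat > wf.py <<'E'
from fit import *
from scipy.ndimage import map_coordinates
def pose(x,y,yaw,z):
    c,s=np.cos(yaw),np.sin(yaw); return np.array([[c,-s,0],[s,c,0],[0,0,1]]),np.array([x,y,z])
def score(s,G,segs,p,z):
    R,t=pose(*p,z); tot=0;n=0
    for a,b in segs:
        P=np.array(a)+np.linspace(.05,.95,60)[:,None]*(np.array(b)-np.array(a)); u=proj(s,P@R.T+t)
        d=u[-1]-u[0]; nn=np.array([-d[1],d[0]])/np.linalg.norm(d)
        g=np.stack([map_coordinates(G[k],[u[:,1],u[:,0]],order=1) for k in(0,1)],1)@nn
        tot+=abs(g.mean())
    return -tot/len(segs)
def fitp(s,segs,p0,z,r=.010,yawfree=True):
    im=cv2.GaussianBlur(cv2.cvtColor(s['frame'],cv2.COLOR_RGB2GRAY).astype(np.float32),(0,0),.8)
    G=[cv2.Sobel(im,cv2.CV_32F,1,0),cv2.Sobel(im,cv2.CV_32F,0,1)]
    best=min((score(s,G,segs,(p0[0]+dx,p0[1]+dy,p0[2]),z),dx,dy) for dx in np.arange(-r,r+1e-9,.001) for dy in np.arange(-r,r+1e-9,.001))
    f=lambda q:score(s,G,segs,(p0[0]+q[0],p0[1]+q[1],p0[2]+(q[2]*5 if yawfree else 0)),z)
    q=minimize(f,[best[1],best[2],0],method='Nelder-Mead',options=dict(initial_simplex=np.array([best[1:]+(0,)]*4)+np.vstack([np.zeros(3),np.eye(3)*.0015])))
    return np.array([p0[0]+q.x[0],p0[1]+q.x[1],p0[2]+5*q.x[2]]),q.fun
A=.045;B=.032
# cover edges seen from +y/-ish
cov_side=[((-A,B,0),(A,B,0)),((-A,B,.034),(A,B,.034)),((A,B,0),(A,B,.034)),((-A,B,0),(-A,B,.034)),((-A,-B,.034),(-A,B,.034)),((A,-B,.034),(A,B,.034))]
rl=[((-.1,.021,.07),(0,.021,.07)),((-.1,-.021,.07),(0,-.021,.07)),((-.1,-.021,.07),(-.1,.021,.07)),((-.1,.021,.07),(-.1,.021,.012)),((0,.021,.058),(.1,.021,.058)),((.1,.021,.058),(.1,.021,.012)),((0,.0125,.064),(0,.021,.058))][:6]
base=[((-.13,.055,.012),(.13,.055,.012)),((-.13,-.055,.012),(.13,-.055,.012)),((.13,-.055,.012),(.13,.055,.012)),((-.13,-.055,.012),(-.13,.055,.012))]
E
python3 - <<'E'
from wf import *
y=np.deg2rad(-21.8)
for n in('top0','side0'):
    s=load(n)
    for nm,g in(('rail',rl),('base',base),('both',rl+base)): print(n,nm,fitp(s,g,(.497,-.167,y),0))
t=load('top0'); print('cov top0',fitp(t,cov_side,(.504,.167,np.deg2rad(-17)),0))
t=load('side0'); print('cov side0',fitp(t,cov_side,(.504,.167,np.deg2rad(-17)),0))
t=load('side3'); 
for z in(.119,.120,.121): print('cov side3',z,fitp(t,cov_side,(.4595,-.1516,y),z))
E
```

```text
top0 rail (array([ 0.49668688, -0.16962496, -0.38709995]), np.float64(-167.71003316818712))
top0 base (array([ 0.49728589, -0.16869633, -0.38053768]), np.float64(-206.38385141980967))
top0 both (array([ 0.49686911, -0.16938143, -0.38516471]), np.float64(-180.55250453542388))
side0 rail (array([ 0.4995805 , -0.16932524, -0.37518696]), np.float64(-100.75433762089688))
side0 base (array([ 0.49923577, -0.15600268, -0.37275621]), np.float64(-216.67814284346574))
side0 both (array([ 0.49413962, -0.1676776 , -0.38667913]), np.float64(-122.23952128145686))
cov top0 (array([ 0.50025463,  0.14989051, -0.3078066 ]), np.float64(-63.86594416520207))
cov side0 (array([ 0.50286493,  0.16757549, -0.31519076]), np.float64(-162.89536722008114))
cov side3 0.119 (array([ 0.45825202, -0.15161836, -0.37602078]), np.float64(-211.95948674475517))
cov side3 0.12 (array([ 0.45845889, -0.15016597, -0.37563712]), np.float64(-213.16591031641224))
cov side3 0.121 (array([ 0.45863468, -0.14871557, -0.37678308]), np.float64(-214.2914682901701))
```

Emit:
{"op": "apply_moves", "data": {"commands": [[[-0.02,-0.06,0,0],[-0.02,-0.06,-0.4,0],[-0.02,-0.06,-0.8,0],[-0.02,-0.06,-1.0,0],[-0.02,-0.06,-1.1,0],[-0.02,-0.06,-1.1,0],[-0.02,-0.06,-1.1,0],[-0.02,-0.06,-1.1,0]]]}}

```text
time_s: 7.27
eef_pos: [0.4593, -0.1554, 0.1143]
orientation: [0.0, 0.982, -0.189, 0.001]
force: [0.6, 0.0, -2.6]
gripper_width: 0.0148
grasp_force: 69.4
```

Emit:
{"op": "apply_moves", "data": {"commands": [[[0,0,-0.08,0],[0,0,-0.16,0],[0,0,-0.24,0],[0,0,-0.3,0],[0,0,-0.3,0],[0,0,-0.3,0]]]}}

```text
time_s: 7.77
eef_pos: [0.4584, -0.155, 0.1009]
orientation: [-0.0, 0.982, -0.189, -0.0]
force: [-0.8, 0.0, -2.7]
gripper_width: 0.015
grasp_force: 69.4
```

Emit:
{"op": "apply_moves", "data": {"commands": [[[0,0,-0.05,0],[0,0,-0.1,0],[0,0,-0.14,0],[0,0,-0.18,0],[0,0,-0.18,0],[0,0,-0.18,0]]]}}

```text
time_s: 8.27
eef_pos: [0.4586, -0.1551, 0.094]
orientation: [-0.0, 0.982, -0.189, -0.0]
force: [-0.4, 0.7, -3.0]
gripper_width: 0.0146
grasp_force: 69.5
```

Emit:
{"op": "apply_moves", "data": {"commands": [[[0,0,-0.02,0],[0,0,-0.02,0],[0,0,-0.02,0],[0,0,-0.02,0]]]}}

```text
time_s: 8.6
eef_pos: [0.4588, -0.1552, 0.0937]
orientation: [0.0, 0.982, -0.189, 0.0]
force: [-3.2, 1.4, 4.2]
gripper_width: 0.0148
grasp_force: 70.1
```

Emit:
{"op": "apply_moves", "data": {"commands": [[[0,0,0,0],[0,0,0,0],[0,0,0,0],[0,0,0,0]]]}}

```text
time_s: 8.93
eef_pos: [0.4588, -0.1552, 0.0937]
orientation: [0.0, 0.982, -0.189, 0.0]
force: [-3.8, 1.4, 6.1]
gripper_width: 0.015
grasp_force: 70.3
```

Emit:
{"op": "apply_moves", "data": {"commands": [[[0.07,-0.03,0,0],[0.19,-0.07,0,0],[0.32,-0.13,0,0],[0.46,-0.18,0,0],[0.6,-0.24,0,0],[0.74,-0.29,0,0],[0.84,-0.33,0,0],[0.93,-0.37,0,0],[0.93,-0.37,0,0],[0.93,-0.37,0,0]]]}}

```text
time_s: 9.77
eef_pos: [0.4965, -0.1702, 0.0937]
orientation: [0.0, 0.982, -0.189, 0.001]
force: [0.1, 0.1, 4.0]
gripper_width: 0.015
grasp_force: 70.3
```

Emit:
{"op": "apply_moves", "data": {"commands": [[[0.08,-0.03,0,0],[0.2,-0.08,0,0],[0.33,-0.13,0,0],[0.46,-0.18,0,0],[0.58,-0.23,0,0],[0.65,-0.26,0,0],[0.65,-0.26,0,0],[0.65,-0.26,0,0]]]}}

```text
time_s: 10.43
eef_pos: [0.5218, -0.1803, 0.0935]
orientation: [-0.0, 0.982, -0.189, -0.0]
force: [-2.4, 1.2, 6.3]
gripper_width: 0.0149
grasp_force: 70.9
```

```bash
python3 - <<'E'
from wf import *
o=manip.observe(); print(o['eef_pos'],o['force'])
s=snap('side','side5'); y=np.deg2rad(-21.8)
print(fitp(s,cov_side,(o['eef_pos'][0],o['eef_pos'][1],y),.056,r=.006))
vis=[rl[3],rl[4],rl[5]]; print('rail',fitp(s,vis,(.497,-.1693,y),0,r=.006))
cv2.imwrite('pics/crop6.png',cv2.resize(s['frame'][130:230,270:390],(720,600),interpolation=2)[:,:,::-1])
E
```

```text
[ 0.52180612 -0.18032071  0.09348902] [-2.44416804  1.18469561  6.33944568]
(array([ 0.51929516, -0.18144781, -0.44542285]), np.float64(-63.62206999887138))
rail (array([ 0.49608757, -0.162186  , -0.40059519]), np.float64(-22.229578579693833))
```

View pics/crop6.png

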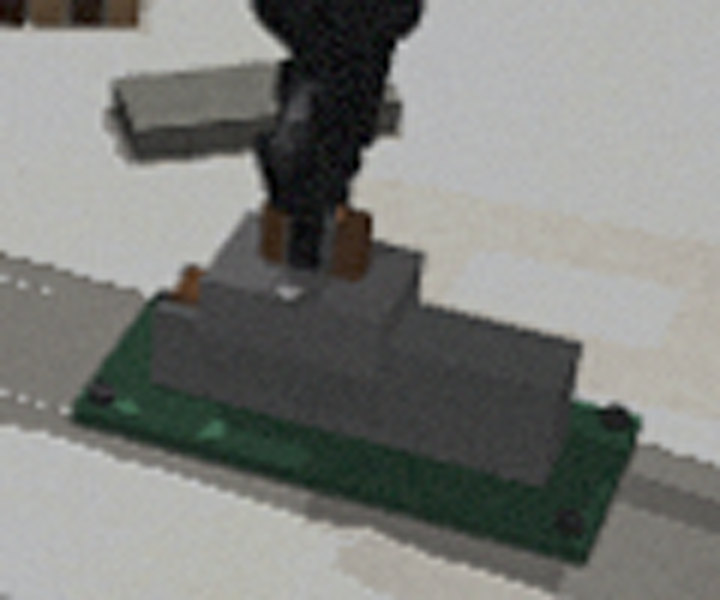

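The cover sits level astride the rail at about jig x 27 mm. Next I'll slide it close to the pin, then creep.

Emit:
{"op": "apply_moves", "data": {"commands": [[[0.09,-0.04,0,0],[0.18,-0.07,0,0],[0.27,-0.11,0,0],[0.36,-0.14,0,0],[0.4,-0.16,0,0],[0.4,-0.16,0,0],[0.4,-0.16,0,0]]]}}

```text
time_s: 11.07
eef_pos: [0.5375, -0.1866, 0.0924]
orientation: [-0.0, 0.982, -0.189, -0.0]
force: [-0.5, -0.6, -2.8]
gripper_width: 0.0149
grasp_force: 69.4
```

Emit:
{"op": "apply_moves", "data": {"commands": [[[0.025,-0.01,-0.01,0],[0.05,-0.02,-0.01,0],[0.05,-0.02,-0.01,0]]]}}

```text
time_s: 11.32
eef_pos: [0.5398, -0.1876, 0.0926]
orientation: [-0.0, 0.982, -0.189, -0.0]
force: [0.3, 0.0, -3.2]
gripper_width: 0.0148
grasp_force: 69.4
```

Emit:
{"op": "apply_moves", "data": {"commands": [[[0,0,-0.03,0],[0,0,-0.06,0],[0,0,-0.09,0],[0,0,-0.09,0],[0,0,-0.09,0]]]}}

```text
time_s: 11.73
eef_pos: [0.5397, -0.1875, 0.0891]
orientation: [-0.0, 0.982, -0.189, -0.0]
force: [-0.2, -0.2, -3.1]
gripper_width: 0.0148
grasp_force: 69.4
```

Emit:
{"op": "apply_moves", "data": {"commands": [[[0,0,-0.03,0],[0,0,-0.06,0],[0,0,-0.09,0],[0,0,-0.12,0],[0,0,-0.12,0],[0,0,-0.12,0]]], "squeeze": 100}}

```text
time_s: 12.23
eef_pos: [0.5401, -0.1876, 0.0851]
orientation: [0.0, 0.982, -0.189, 0.0]
force: [-3.4, 1.0, 5.2]
gripper_width: 0.0143
grasp_force: 101.4
```

Emit:
{"op": "apply_moves", "data": {"commands": [[[0,0,-0.03,0],[0,0,-0.06,0],[0,0,-0.06,0],[0,0,-0.06,0]]]}}

```text
time_s: 12.57
eef_pos: [0.5401, -0.1877, 0.0829]
orientation: [0.0, 0.982, -0.189, 0.0]
force: [-3.8, 2.3, 6.8]
gripper_width: 0.014
grasp_force: 101.7
```

Emit:
{"op": "apply_moves", "data": {"commands": [[[-0.02,0.01,-0.02,0],[-0.02,0.01,-0.04,0],[-0.02,0.01,-0.04,0],[-0.02,0.01,-0.04,0]]]}}

```text
time_s: 12.9
eef_pos: [0.5401, -0.1877, 0.082]
orientation: [0.0, 0.982, -0.189, 0.001]
force: [-1.4, -0.3, 8.0]
gripper_width: 0.0146
grasp_force: 102.5
```

Emit:
{"op": "apply_moves", "data": {"commands": [[[0,0,-0.02,0],[0,0,-0.03,0],[0,0,-0.03,0],[0,0,-0.03,0]]]}}

```text
time_s: 13.23
eef_pos: [0.5401, -0.1877, 0.0818]
orientation: [0.0, 0.982, -0.189, 0.001]
force: [-5.8, 2.6, 16.2]
gripper_width: 0.0143
grasp_force: 103.8
```

Emit:
{"op": "apply_moves", "data": {"commands": [[[0,0,-0.02,0],[0,0,-0.02,0],[0,0,-0.02,0],[0,0,-0.02,0],[0,0,-0.02,0]]]}}

```text
time_s: 13.65
eef_pos: [0.5401, -0.1877, 0.0817]
orientation: [0.0, 0.982, -0.189, 0.001]
force: [-9.2, 4.0, 23.7]
gripper_width: 0.0143
grasp_force: 104.6
```

```bash
python3 - <<'E'
from h import *
s=snap('side','side6'); cv2.imwrite('pics/crop7.png',cv2.resize(s['frame'][130:230,270:390],(720,600),interpolation=2)[:,:,::-1])
E
```

```text
(no output)
```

View pics/crop7.png

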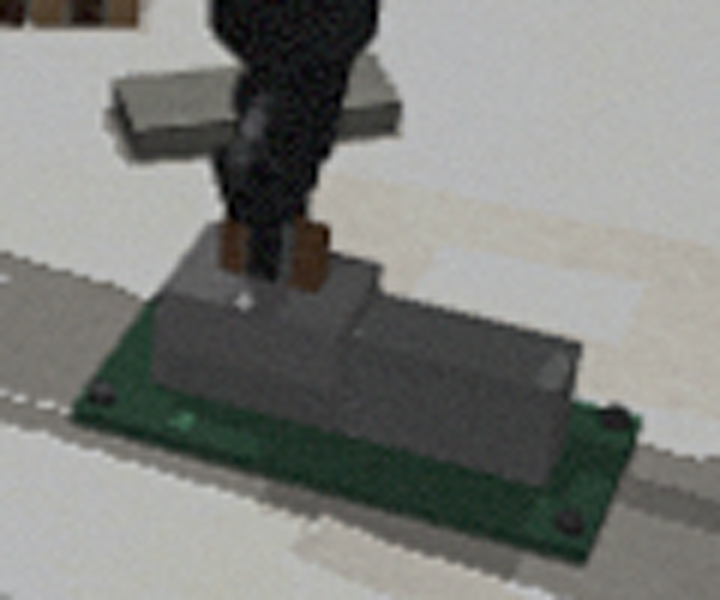

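The cover is down at the low end, level, with the scale hidden under it. It is on the hard stop: pressing harder raises the force but z stays at 0.0817. Handing in.

```bash
python3 -c "
from plant import manip
print(manip.close_job())"
```

```text
the job is handed in; nothing more can be done
None
```

I handed the job in at about 13.7 s with the cover over the pin, pressed onto its hard stop and still gripped; the hand-in returned no verdict, so I can't confirm a pass.

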